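# Find and mark the high spot of a warped reflector frame

## Robot

A 6-joint arm with a two-finger parallel gripper is mounted at the origin on the work surface. World frame = base frame: x ahead of the robot, y to its left, z up, the work surface at z = 0. Lengths are in m, angles in rad, forces in N, time in s.
With the tool pointing down it reaches from about 0.25 to 0.725 m from the base axis. Payload 4 kg.
Tool frame: the origin (TCP) lies midway between the tips of the shut fingers; the grasp point (between the pads) lies 19 mm behind it; z points along the fingers, y is the line along which they close (so a half turn about z gives the same grasp; the last joint's range is limited). The gripper opens to 85 mm and grips with 20 to 120 N. Pads are 22 mm wide; open, the fingers measure 114 mm over their backs; the gripper's body (76 mm by 85 mm) begins 54 mm behind the grasp point. The pads swing forward as they close: fully open they stand 13 mm farther back than shut.
Start: joints at [1.271, 0.241, 0.005, 1.335, 0, 1.571], TCP at [0.148, 0.478, 0.231] pointing down, gripper open.
Joint ranges: [-2.72, 2.72], [-1.05, 1.87], [-1.09, 1.28], [-1.99, 2.15], [-1.42, 1.44], [-3.14, 3.14]. Speed limits (rad/s): [2.79, 2.79, 3.14, 3.14, 3.14, 3.14].

## Interface

Orientations are given as a unit quaternion [x, y, z, w].
In Python, from bench import reach, line_to, move_joints, grip, wait, solve_ik, snapshot, camera_model, MotionError, close_job, look_for, current_clock, current_q, current_qvel, current_joint_efforts, current_tcp_pos, current_tool_rot, current_contact_force, current_torque, current_grip_width, current_grip_force gives the robot as it stands. Calls block until the motion is done:
- reach(position, orientation): joint-space move of the TCP to a pose.
- line_to(position, attitude=None, max_speed=0.15): straight line of the TCP; attitude=None keeps the orientation; max_speed is the mean speed in m/s.
- move_joints(angles): joint-space move.
- grip(opening): finger opening in m; the grip force is fixed at half the most; returns when the fingers have stopped.
- wait(seconds).
- solve_ik(position, orientation): joint angles nearest the present ones, or None.
- snapshot(name): name is "scene" or "side" or "wrist"; returns the picture (420x560x3 uint8, blue, green, red); there is no depth.
- camera_model(name): a dict with "fx", "fy", "cx", "cy" (pixels), "cam_to_world" (4x4, takes a point from camera to world coordinates). Camera axes: x right, y down, z forward; pixel columns grow to the right and rows downward; lengths in m; the calibration is good to about 2 mm. A picture is of the moment at which its call begins: read the wrist's pose just before it. camera_model takes no time and is no camera call; for the wrist camera it gives the pose at the moment of the call.
A pose or a line that the arm cannot do raises MotionError and nothing moves.
- close_job(): hands the job in; it is judged then, once.
Trained networks look in the newest picture that a camera, given by its name, has taken for a name from the list of things; names that differ only in an ending like _2 or _b are one class to them, and where a whole thing is asked for, a point or a joint stands for the part that bears it (a point fixed in the world has none). Each returns a list of dicts, best first, with "confidence" (0 to 1); they miss things now and then, are a little off and sometimes report something else, mostly with a low value. They report only what shows in the picture. A call takes as long as a camera call.
- look_for(camera, label): "bbox" ([left, top, right, bottom] in pixels, round what is visible of it).
Readings, each from a call of its own:
- current_clock(): time.
- current_q(): joint angles.
- current_qvel(): joint speeds.
- current_joint_efforts(): joint torques, N m.
- current_tcp_pos(): TCP position.
- current_tool_rot(): TCP orientation.
- current_contact_force(): force on the tool from outside, world axes, zero at the start.
- current_torque(): the same for the moment, N m.
- current_grip_width(): finger opening in m.
- current_grip_force(): force on a finger pad.
Only numpy, scipy, OpenCV 4.12 (cv2) and the standard library are available. Lean on these libraries where they do the work, as an engineer would, in place of code of your own. Each camera call takes 0.05 s, during which the arm holds its last target. There are 200 camera calls.

## Task

The black reflector frame on the truing stand is warped: one place on its rim stands proud. With shut fingertips push the clamp's orange post to turn the wheel slowly anticlockwise (seen from above), lightly and without gripping it, until the high spot lies right under the gauge's pointer tip (needle at its furthest, the wheel neither resisting nor helping more than its plain drag), and leave it standing there. Then gently set the brass marker weight upright on the frame just inside the pointer tip, without touching the gauge, hitting the wheel or disturbing the other things.

Things in the scene. Friction and masses are not known exactly. Their poses are not given: they have to be found in the camera images.
- stand: Aluminium foot, 150 mm disc, of the truing stand, fixed to the shelf. Origin: underside centre, on the wheel's upright axis; z up. The gauge stands on its +y side. Stand and gauge turn together (yaw) from start to start.
- wheel: The turning wheel: steel plate, on it the black reflector frame (170 mm disc, 12 mm thick, white face, top 44 mm above the shelf) and the black clamp. Origin on the upright axis 22 mm above the shelf; z up, x points from the axis to the orange post. It turns with dry friction of about 0.25 N m (4 to 6 N at the post) and stays where it is left.
- post (a point): Centre of the top of the orange upright clamp post: 14 mm diameter, 55 mm from the wheel axis, top 100 mm above the shelf. A 16 mm wide black clamp bar runs from the hub to the post, its top 57 mm above the shelf, so push on the post between 60 and 100 mm. When the high spot is at the pointer, the post is 1.1 to 2.3 rad clockwise of the pointer.
- hub (a point): Centre of the hub's top on the wheel axis, 67 mm above the shelf (hub 32 mm in diameter). Of the high spot: unknown angle, 5 mm proud, 0.31 rad wide to either side of its peak; it reaches the pointer after 0.6 to 2.8 rad of anticlockwise turning. While it climbs, the push at the post rises some 2 to 3 N over the plain drag; at the peak it is back at plain drag, beyond it some 2 to 3 N lower.
- gauge: Fixed gauge: sprung brass lever, steel roller tip, red needle over a white scale; do not touch. Same frame as the stand: the tip bears on the rim at +y; the gauge reaches 85 to 190 mm from the axis along +y, -8 to 65 mm along x, 46 mm high. At the high spot the needle's end has moved about 11 mm to the gauge's +x, to the red marks. It presses with some 3 N on the round rim, 12.5 N at the peak.
- pointer (a point): Fixed point over the frame's rim where the pointer tip bears when the high spot is under it: 90 mm from the wheel axis along the gauge's +y, 44 mm above the shelf (the height of the frame's top). The marker's place is 22 mm from it towards the wheel axis.
- marker: Loose brass marker weight, upright cylinder 26 mm diameter, 34 mm tall, about 0.14 kg. Origin: underside centre.
- jar: Amber glass jar with black cap, 56 mm diameter, 75 mm tall; bystander. Origin: underside centre.
- hood: Aluminium lens hood, 76 mm diameter, 34 mm tall; bystander. Origin: underside centre.
- eyecup: Black rubber-like eyecup, 44 mm diameter, 18 mm tall; bystander. Origin: underside centre.
- adapter: Stainless lens mount adapter ring, 62 mm diameter, 14 mm tall; bystander. Origin: underside centre.

How it is judged:
By the outcome, as a careful person would: the job done as asked, in the order asked, and still so for the second after the job is handed in, with the robot touching nothing.
It also fails if it takes over 72 s, if anything falls off the work surface, if the arm or the gripper's body presses on something with over 40 N, if the wrist force passes 120 N, or if a joint passes its speed limit or range.

## Working session

There is one attempt and no reset: what is moved stays moved. The work goes in short steps, each a Python script; the robot and the scene stay as the last script left them, time stands still between calls to the robot, and variables do not carry over. Pictures are saved under pics/ and viewed, at most 12 in all, crops included, and the job is handed in when it is done.

```bash
mkdir -p pics; ls; python3 - <<'E'
from bench import *
import cv2,numpy as np
a=snapshot("scene");b=snapshot("side");
cv2.imwrite("pics/a.png",a);cv2.imwrite("pics/b.png",b)
for c in("scene","side"):
  m=camera_model(c);print(c,m["fx"],m["cx"],m["cy"],np.round(m["cam_to_world"],3).tolist())
  for l in("stand","wheel","post","hub","gauge","marker","jar","hood","eyecup","adapter"):
    print(l,[(np.round(d["bbox"]).tolist(),round(d["confidence"],2)) for d in look_for(c,l)[:2]])
print(current_clock(),current_tool_rot(),current_contact_force())
E
```

```text
pics
scene 394.17705458109276 281.3289516987902 212.5029314849779 [[-0.323, 0.77, -0.55, 1.108], [0.946, 0.26, -0.192, 0.053], [-0.005, -0.582, -0.813, 0.835], [0.0, 0.0, 0.0, 1.0]]
stand []
wheel [([269.0, 194.0, 338.0, 255.0], 0.93), ([179.0, 163.0, 203.0, 186.0], 0.73)]
post [([272.0, 194.0, 337.0, 253.0], 0.94)]
hub [([268.0, 192.0, 339.0, 252.0], 0.87)]
gauge [([326.0, 232.0, 373.0, 275.0], 0.71), ([268.0, 191.0, 338.0, 255.0], 0.62)]
marker [([234.0, 194.0, 245.0, 212.0], 0.54)]
jar [([180.0, 210.0, 206.0, 242.0], 0.98)]
hood []
eyecup [([231.0, 263.0, 251.0, 281.0], 0.59)]
adapter [([178.0, 166.0, 203.0, 184.0], 0.58)]
side 400.265787121014 287.0983356758467 211.49217815887883 [[0.99, -0.079, 0.118, 0.537], [-0.14, -0.653, 0.745, -0.644], [0.018, -0.754, -0.657, 0.569], [0.0, 0.0, 0.0, 1.0]]
stand [([215.0, 198.0, 310.0, 271.0], 0.7), ([219.0, 193.0, 312.0, 262.0], 0.31)]
wheel [([220.0, 198.0, 311.0, 263.0], 0.4)]
post [([221.0, 194.0, 309.0, 263.0], 0.78)]
hub [([222.0, 198.0, 312.0, 262.0], 0.67)]
gauge [([258.0, 170.0, 296.0, 198.0], 0.95)]
marker [([253.0, 299.0, 270.0, 321.0], 0.87)]
jar [([317.0, 308.0, 358.0, 363.0], 0.84)]
hood [([327.0, 192.0, 362.0, 227.0], 0.95)]
eyecup [([346.0, 251.0, 369.0, 279.0], 0.87)]
adapter [([209.0, 407.0, 251.0, 420.0], 0.88), ([217.0, 200.0, 313.0, 258.0], 0.48)]
1.1 [ 1.49331911e-01  9.88787126e-01  2.19665308e-05 -3.52541511e-06] [ 0.07377991  0.75330237 -0.05993854]
```

```bash
python3 - <<'E'
import cv2,numpy as np
a=cv2.imread("pics/a.png")[150:300,160:400];b=cv2.imread("pics/b.png")[150:400,190:400]
cv2.imwrite("pics/c.png",cv2.resize(a,None,fx=3.3,fy=3.3,interpolation=cv2.INTER_CUBIC));cv2.imwrite("pics/d.png",cv2.resize(b,None,fx=2.4,fy=2.4,interpolation=cv2.INTER_CUBIC))
E
```

```text
(no output)
```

View pics/c.png

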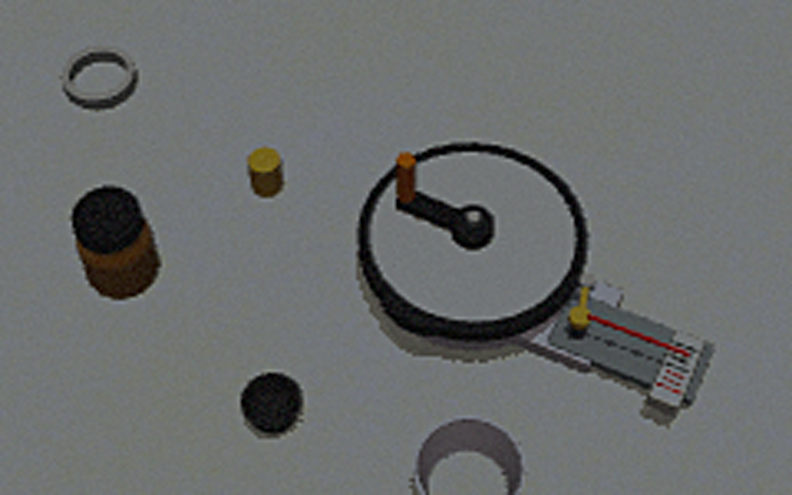

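View pics/d.png

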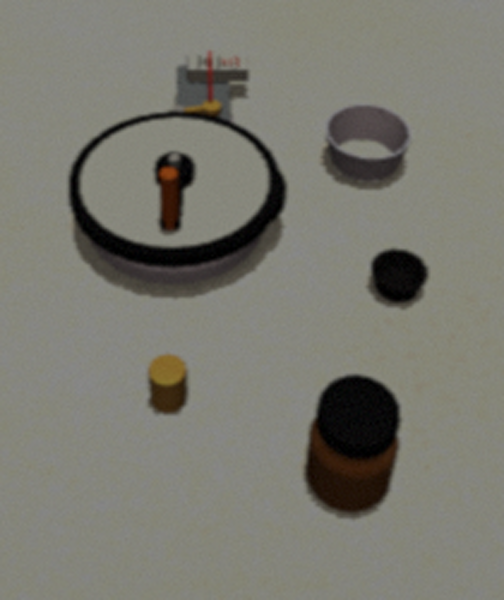

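The scene crop shows the post top at about (283,198) full-frame, the hub at (304,215) and the gauge to the lower right. The side crop shows the post at (260,222), the hub at (263,217) and the marker in front of the wheel. Next I compute positions.

```bash
cat > h.py <<'E'
from bench import *
import numpy as np, cv2
from scipy.spatial.transform import Rotation as R
def ray(c,u,v,z,m=None):
    m=m or camera_model(c);T=np.array(m["cam_to_world"])
    d=T[:3,:3]@[(u-m["cx"])/m["fx"],(v-m["cy"])/m["fy"],1];o=T[:3,3]
    return (o+d*(z-o[2])/d[2])[:2]
def proj(p,m):
    T=np.array(m["cam_to_world"]);q=T[:3,:3].T@(np.asarray(p)-T[:3,3])
    return np.array([m["fx"]*q[0]/q[2]+m["cx"],m["fy"]*q[1]/q[2]+m["cy"]])
def down(yaw): # tool x axis at world yaw, z down
    c,s=np.cos(yaw),np.sin(yaw)
    return R.from_matrix(np.array([[c,s,0],[s,-c,0],[0,0,-1]])).as_quat()
E
python3 - <<'E'
from h import *
f=lambda x,y:(160+x/3.3,150+y/3.3)
g=lambda x,y:(190+x/2.4,150+y/2.4)
P=lambda n,*a:print(n,np.round(ray(*a),4))
P("post",'scene',*f(406,158),.1);P("post",'side',*g(169,174),.1)
P("hub",'scene',*f(474,215),.067);P("hub",'side',*g(176,160),.067)
# face ellipse: rim extremes
for n,p in (("L",(358,235)),("T",(473,143)),("R",(588,235)),("B",(465,328))): P("rim"+n,'scene',*f(*p),.044)
for n,p in (("L",(70,185)),("T",(178,113)),("R",(284,180)),("B",(172,250))): P("rimS"+n,'side',*g(*p),.044)
P("marktop",'scene',*f(265,160),.034);P("marktop",'side',*g(168,370),.034)
P("needle0",'scene',*f(585,318),.046);P("needle1",'scene',*f(690,352),.046)
P("needle0",'side',*g(211,105),.046);P("needle1",'side',*g(210,52),.046)
P("tip",'scene',*f(585,290),.044)
P("jar",'scene',*f(108,218),.075);P("jar",'side',*g(357,415),.075)
P("eyecup",'scene',*f(272,402),.018);P("eyecup",'side',*g(399,272),.018)
P("hood",'side',*g(368,130),.034)
P("adapter",'scene',*f(100,75),.014)
q=current_q();print(R.from_quat(current_tool_rot()).as_matrix().round(3).tolist())
m=camera_model("wrist");print(m["fx"],np.round(m["cam_to_world"],3).tolist(),current_tcp_pos())
w=snapshot("wrist");cv2.imwrite("pics/w.png",w)
E
```

```text
post [ 0.5696 -0.1309]
post [ 0.5708 -0.1357]
hub [ 0.579  -0.0759]
hub [ 0.5801 -0.0845]
rimL [ 0.6077 -0.1555]
rimT [ 0.4981 -0.1004]
rimR [0.5536 0.005 ]
rimB [ 0.658  -0.0575]
rimSL [ 0.496  -0.0783]
rimST [0.5897 0.0017]
rimSR [ 0.6656 -0.0932]
rimSB [ 0.5696 -0.1578]
marktop [ 0.5581 -0.2508]
marktop [ 0.5575 -0.2566]
needle0 [0.6244 0.0203]
needle1 [0.6277 0.0955]
needle0 [0.6191 0.0069]
needle1 [0.6279 0.0857]
tip [0.6007 0.0145]
jar [ 0.6707 -0.3218]
jar [ 0.6643 -0.3326]
eyecup [ 0.7432 -0.1711]
eyecup [ 0.7407 -0.1778]
hood [ 0.7521 -0.0288]
adapter [ 0.5051 -0.4238]
[[-0.955, 0.295, -0.0], [0.295, 0.955, 0.0], [0.0, 0.0, -1.0]]
347.1580363674623 [[0.297, 0.915, 0.274, 0.077], [0.955, -0.284, -0.085, 0.501], [-0.0, 0.287, -0.958, 0.374], [0.0, 0.0, 0.0, 1.0]] [0.14766313 0.47770501 0.23132315]
```

View pics/w.png

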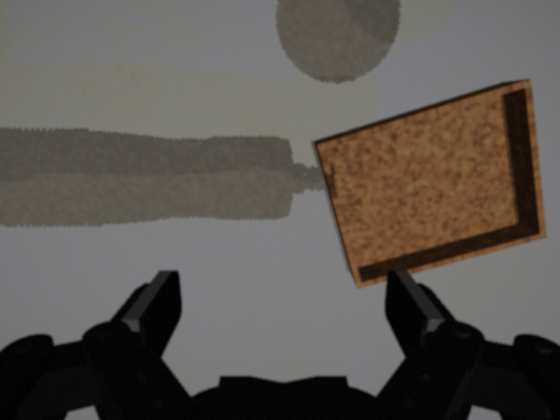

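The wrist view shows only the empty bench corner and the fingers at the bottom of the frame. I'll shut the fingers and look from above the wheel.

```bash
python3 - <<'E'
from h import *
t=current_clock();grip(0.0)
reach([0.585,-0.02,0.25],down(np.pi/2))
m=camera_model("wrist");w=snapshot("wrist");cv2.imwrite("pics/w2.png",w);np.save("w2.npy",m)
for l in("wheel","post","hub","gauge","marker"):
    print(l,[(np.round(d["bbox"]).tolist(),round(d["confidence"],2)) for d in look_for("wrist",l)[:2]])
print(current_clock()-t,current_q(),current_contact_force(),current_tcp_pos())
E
```

```text
wheel [([200.0, 158.0, 356.0, 298.0], 0.95)]
post [([194.0, 157.0, 359.0, 302.0], 0.85)]
hub [([197.0, 155.0, 360.0, 298.0], 0.91)]
gauge [([277.0, 48.0, 369.0, 164.0], 0.8), ([201.0, 156.0, 360.0, 298.0], 0.2)]
marker []
3.4250000000000003 [-3.32643592e-02  4.07960073e-01  2.88797723e-01  1.45159725e+00
  2.54665032e-05  1.53658804e+00] [ 0.70904946  0.48412861 -0.65151363] [ 0.58497747 -0.01945835  0.25002931]
```

View pics/w2.png

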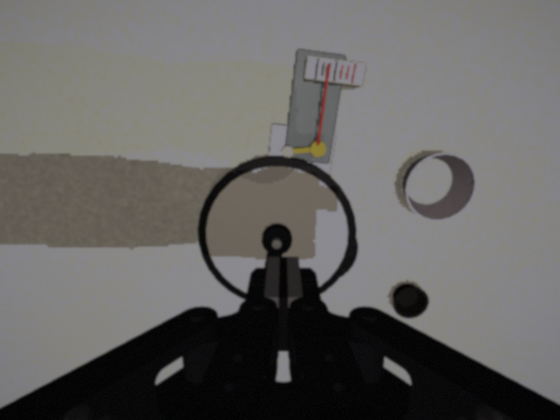

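The overhead wrist view shows the wheel centred at (277,229) and the gauge roller at (287,152). The bump shows as a thick place on the rim near (352,250), and the needle end is at about (328,68). Next I fit the rim.

```bash
python3 - <<'E'
from h import *
from scipy.ndimage import map_coordinates
from scipy.optimize import least_squares
w=cv2.imread("pics/w2.png");m=np.load("w2.npy",allow_pickle=True).item()
g=w.max(2).astype(float)
c=ray(0,277,229,.044,m);print(c)
th=np.linspace(-np.pi,np.pi,240,endpoint=False);r=np.arange(.065,.105,.0005)
def prof(c,z=.044):
    out=[]
    for t in th:
        p=np.array([proj([c[0]+q*np.cos(t),c[1]+q*np.sin(t),z],m) for q in r])
        v=map_coordinates(g,[p[:,1],p[:,0]],order=1)
        k=np.where(v<70)[0]
        out.append((r[k[0]],r[k[-1]]) if len(k) else (np.nan,np.nan))
    return np.array(out)
o=prof(c)
ok=((th>-1.2)|(th<-2.2))&~np.isnan(o[:,0])
X=np.c_[c[0]+o[:,0]*np.cos(th),c[1]+o[:,0]*np.sin(th)][ok]
s=least_squares(lambda p:np.hypot(X[:,0]-p[0],X[:,1]-p[1])-p[2],[*c,.08],loss="soft_l1",f_scale=.001)
print("inner circle",s.x)
o=prof(s.x[:2])
for i in range(0,240,4):print(round(th[i],2),(o[i]*1000).round(1),end=' ; ')
print()
print("roller",ray(0,287,152,.042,m),"pivot",ray(0,318,149,.046,m),"needle",ray(0,328,68,.046,m), "post",)
for n,p in (("TL",(297,49)),("TR",(345,54)),("BL",(288,160)),("BR",(330,163))):print(n,ray(0,*p,.03,m))
E
```

```text
[ 0.57819637 -0.06907807]
inner circle [ 0.57793783 -0.07765686  0.07664558]
-3.14 [76.5 84.5] ; -3.04 [76.5 84. ] ; -2.93 [76.5 84. ] ; -2.83 [77. 84.] ; -2.72 [77.5 84. ] ; -2.62 [77.  83.5] ; -2.51 [77. 84.] ; -2.41 [77.  83.5] ; -2.3 [77.  83.5] ; -2.2 [77.  83.5] ; -2.09 [77.  83.5] ; -1.99 [ 65.  104.5] ; -1.88 [ 65.  104.5] ; -1.78 [ 65.  104.5] ; -1.68 [ 65.  104.5] ; -1.57 [ 65.  104.5] ; -1.47 [ 65.  104.5] ; -1.36 [ 65.  104.5] ; -1.26 [ 65.  104.5] ; -1.15 [ 65.  104.5] ; -1.05 [ 65.  104.5] ; -0.94 [65.  83.5] ; -0.84 [76.5 83.5] ; -0.73 [77.  83.5] ; -0.63 [76.5 83.5] ; -0.52 [77.  85.5] ; -0.42 [76.5 88. ] ; -0.31 [77.  88.5] ; -0.21 [76.5 88. ] ; -0.1 [77.  86.5] ; 0.0 [76.5 83.5] ; 0.1 [77. 84.] ; 0.21 [76.5 83.5] ; 0.31 [77. 84.] ; 0.42 [77.  83.5] ; 0.52 [77.  83.5] ; 0.63 [76.5 84. ] ; 0.73 [76.  84.5] ; 0.84 [77.  84.5] ; 0.94 [77. 85.] ; 1.05 [76.5 85.5] ; 1.15 [76.5 86. ] ; 1.26 [77.5 87.5] ; 1.36 [76.5 86.5] ; 1.47 [76.5 85.5] ; 1.57 [76.5 86. ] ; 1.68 [76.5 86.5] ; 1.78 [77.  86.5] ; 1.88 [77. 86.] ; 1.99 [76. 86.] ; 2.09 [76.5 85.5] ; 2.2 [76.5 86. ] ; 2.3 [76.5 85.5] ; 2.41 [76.5 85.5] ; 2.51 [76.5 85. ] ; 2.62 [76.5 85. ] ; 2.72 [76.5 84.5] ; 2.83 [76.5 85. ] ; 2.93 [76.5 85. ] ; 3.04 [76.5 85. ] ; 
roller [0.58858198 0.01219803] pivot [0.6192248  0.01564786] needle [0.62633164 0.09019055] post
TL [0.59794489 0.10869507]
TR [0.64413879 0.10430449]
BL [0.58980138 0.00241457]
BR [ 0.6338337  -0.00071977]
```

```bash
python3 - <<'E'
import cv2
b=cv2.imread("pics/w2.png")[30:310,180:400]
cv2.imwrite("pics/w3.png",cv2.convertScaleAbs(cv2.resize(b[:200],None,fx=3,fy=3,interpolation=cv2.INTER_CUBIC),alpha=1.5))
E
```

```text
(no output)
```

View pics/w3.png

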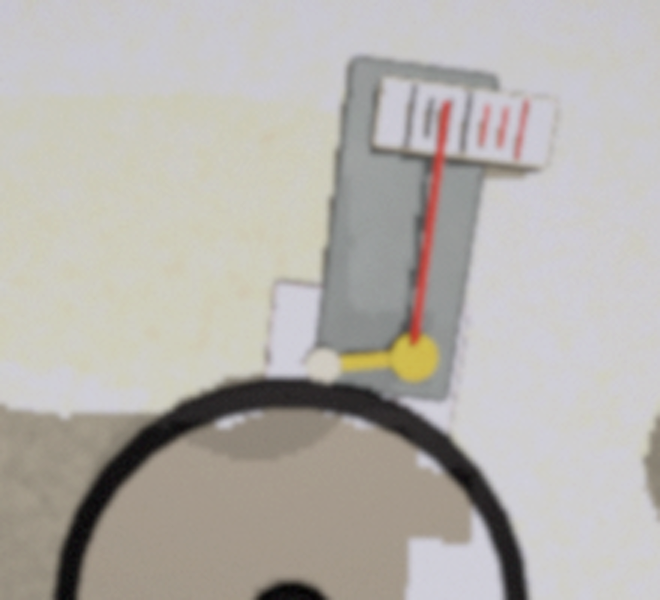

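The fit gives the axis at (0.578,-0.078), the bump peak at about -0.30 rad and the gauge direction at about 1.47 rad, so the turn needed is about 1.77 rad. In the enlarged view the needle sits at the left (black) marks. I'll start pushing, with force readout, for most of the way.

```bash
cat >> h.py <<'E'
AX=np.array([.578,-.0777]); Z=.08
def pose(phi,gap,rad=.055):
    e=np.array([np.cos(phi),np.sin(phi)]);t=np.array([-e[1],e[0]])
    return [*(AX+rad*e-gap*t),Z],down(phi+np.pi/2)
def ft(phi,n=1):
    f=np.mean([current_contact_force() for _ in range(n)],0)
    return f[0]*-np.sin(phi)+f[1]*np.cos(phi), f[0]*np.cos(phi)+f[1]*np.sin(phi), f[2]
def push(phi,speed=.015):
    p,o=pose(phi,.018);line_to(p,o,max_speed=speed);return ft(phi)
E
python3 - <<'E'
from h import *
phi=-1.73
p,o=pose(phi,.040)
reach([p[0],p[1],.16],o);line_to(p,max_speed=.1)
wait(.2);print("bias",np.round(ft(phi),2),current_clock())
p,_=pose(phi,.026);line_to(p,max_speed=.03);print(np.round(ft(phi),2))
for g in np.arange(.024,.0135,-.001):
    p,_=pose(phi,g);line_to(p,max_speed=.015);f=ft(phi);print(round(g,4),np.round(f,2))
    if f[0]<-2.5:break
print(current_clock())
m=camera_model("wrist");w=snapshot("wrist");cv2.imwrite("pics/w4.png",w)
E
```

```text
bias [ 0.38 -0.09 -0.26] 7.0917
[-0.15 -0.09 -0.66]
0.024 [ 0.78 -0.88  0.31]
0.023 [-0.52 -0.75 -0.24]
0.022 [ 0.29 -0.08  0.77]
0.021 [ 0.42 -0.79 -0.55]
0.02 [ 0.35  0.39 -0.17]
0.019 [ 0.61 -0.18 -0.52]
0.018 [ 0.28 -0.07 -0.76]
0.017 [-0.59 -0.23  0.76]
0.016 [-4.72 -0.41  2.11]
9.9917
```

View pics/w4.png

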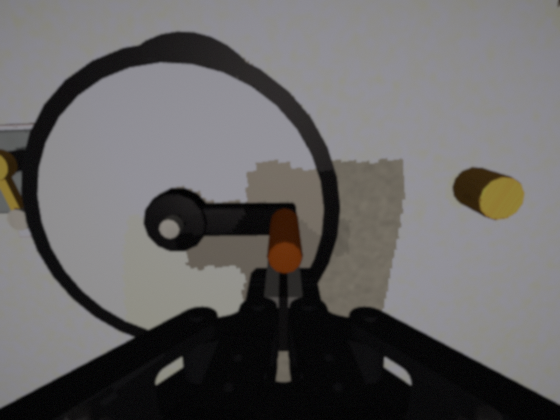

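Contact comes at a post angle of about -1.70, as predicted. The marker stands off to the right at (500,195) and the bump is visible at (185,45). I'll push to just before the climb.

```bash
python3 - <<'E'
from h import *
for phi in np.arange(-1.65,-.44,.08):
    f=push(phi,.02);print(round(phi,2),np.round(f,1),end='; ')
a=current_clock();f=[ft(phi)[0] for _ in range(8)];print(np.round(f,2),current_clock()-a)
m=camera_model("wrist");w=snapshot("wrist");cv2.imwrite("pics/w5.png",w);np.save("w5.npy",m)
print(phi,current_clock(),current_tcp_pos())
E
```

```text
-1.65 [-4.2 -0.6  2.7]; -1.57 [-4.  -0.9  1.4]; -1.49 [-4.1 -1.2  0.7]; -1.41 [-3.3 -0.3  0.6]; -1.33 [-4.5 -1.   0.1]; -1.25 [-3.3 -0.2 -0.4]; -1.17 [-3.8 -1.5 -0.3]; -1.09 [-3.6 -0.5 -0.7]; -1.01 [-4.3 -0.4 -1.5]; -0.93 [-3.2 -0.7 -0.8]; -0.85 [-4.1 -0.5 -1.7]; -0.77 [-3.7 -0.5 -1.4]; -0.69 [-3.2 -0.7 -1.9]; -0.61 [-3.9  0.6 -2.6]; -0.53 [-2.8 -0.4 -2.1]; -0.45 [-3.3 -0.  -2.6]; [-3.28 -3.28 -3.28 -3.28 -3.28 -3.28 -3.28 -3.28] 0.0
-0.44999999999999885 16.1333 [ 0.6197284  -0.11778415  0.07999421]
```

View pics/w5.png

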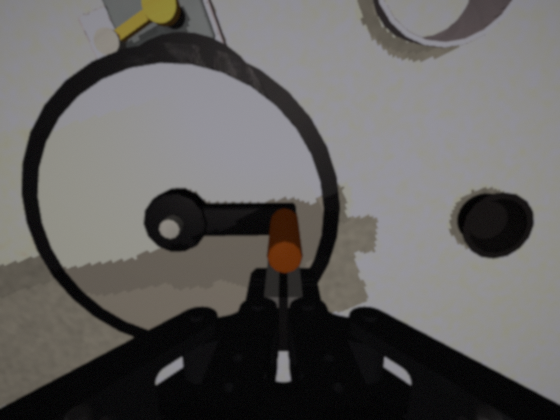

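The picture shows the wheel following the push, with the bump at (185,45) nearing the roller at (105,40). Plain drag is about 3.7 N. I'll take fine steps with averaged force.

```bash
cat >> h.py <<'E'
def favg(phi,n=8):
    o=[]
    for _ in range(n): wait(.02);o.append(ft(phi)[0])
    return np.mean(o)
E
python3 - <<'E'
from h import *
L=[]
for phi in np.arange(-.40,0.011,.05):
    push(phi,.015);f=favg(phi);L.append((phi,f));print(round(phi,3),round(f,2),end='; ')
    if phi>-.1 and f>-3.6:break
np.save("L.npy",L)
s=snapshot("scene");cv2.imwrite("pics/s6.png",s);w=snapshot("wrist");cv2.imwrite("pics/w6.png",w);np.save("w6.npy",camera_model("wrist"))
print(phi,current_clock())
E
python3 - <<'E'
import cv2,numpy as np
a=cv2.resize(cv2.imread("pics/s6.png")[190:290,250:390],None,fx=3.2,fy=3.2,interpolation=3)
b=cv2.imread("pics/w6.png")[:230,:340]
b=cv2.resize(b,(int(340*320/230),320))
cv2.imwrite("pics/c6.png",np.hstack([a[:,100:420],b]))
E
```

```text
-0.4 -4.05; -0.35 -4.04; -0.3 -3.88; -0.25 -5.59; -0.2 -6.63; -0.15 -7.06; -0.1 -7.49; -0.05 -7.25; -0.0 -6.26; -1.1102230246251565e-16 20.5083
```

View pics/c6.png

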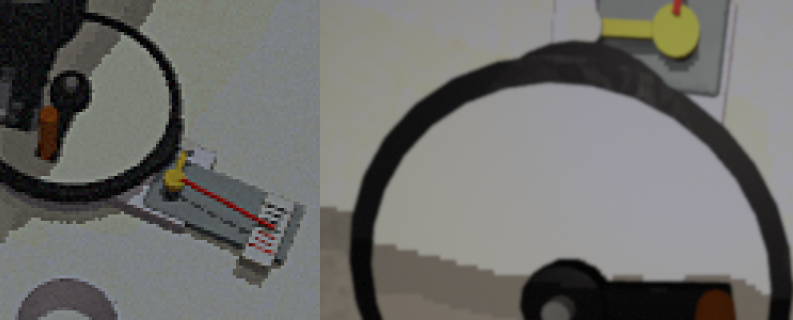

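The needle is now close to the red marks and the roller is climbing the bump. I'll use finer steps until the force is back at about 4.0 N.

```bash
python3 - <<'E'
from h import *
for phi in np.arange(.02,.15,.015):
    push(phi,.01);f=favg(phi,12);print(round(phi,3),round(f,2),end='; ')
    if f>-4.2:break
np.save("phi.npy",phi)
s=snapshot("scene");cv2.imwrite("pics/s7.png",s);w=snapshot("wrist");cv2.imwrite("pics/w7.png",w);np.save("w7.npy",camera_model("wrist"))
print(phi,current_clock())
a=cv2.resize(s[190:290,280:390],None,fx=3.2,fy=3.2,interpolation=3)
b=cv2.resize(w[:230,:340],(int(340*320/230),320))
cv2.imwrite("pics/c7.png",np.hstack([a,b]))
E
```

```text
0.02 -6.27; 0.035 -6.18; 0.05 -5.47; 0.065 -5.04; 0.08 -4.58; 0.095 -4.18; 0.09500000000000001 23.325
```

View pics/c7.png

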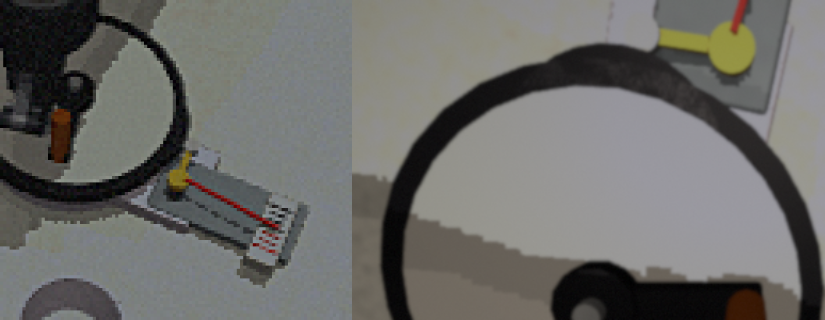

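The force has come down to about 4.2 N against a plain drag of about 3.9 N, and the roller looks to be on the top of the bump. I'll nudge a hair, retreat, check from above and then look at the marker.

```bash
python3 - <<'E'
from h import *
phi=float(np.load("phi.npy"))+.008
push(phi,.01);print("f",favg(phi,15))
np.save("phi.npy",phi)
p,o=pose(phi,.045);line_to(p,max_speed=.04)
line_to([p[0],p[1],.16],max_speed=.15)
reach([0.585,-0.02,0.25],down(np.pi/2))
m=camera_model("wrist");w=snapshot("wrist");cv2.imwrite("pics/w8.png",w);np.save("w8.npy",m)
print("gauge",look_for("wrist","gauge")[:1],current_clock())
grip(.06)
y=1.47
reach([.558,-.305,.2],down(y))
m=camera_model("wrist");w2=snapshot("wrist");cv2.imwrite("pics/w9.png",w2);np.save("w9.npy",m)
for d in look_for("wrist","marker"):
    print(d); b=d["bbox"]
print(current_clock(),current_tcp_pos())
b=cv2.resize(w[30:310,180:400],None,fx=2,fy=2,interpolation=3)
cv2.imwrite("pics/c8.png",cv2.convertScaleAbs(np.hstack([b[:420],w2[:,200:480]]),alpha=1.4))
E
```

```text
f -4.084247896508002
gauge [{'bbox': [280.1, 47.1, 368.4, 163.2], 'confidence': 0.93}] 26.0583
{'bbox': [259.6, 118.1, 288.7, 153.0], 'confidence': 0.95}
{'bbox': [215.2, 274.0, 271.5, 333.3], 'confidence': 0.42}
27.875 [ 0.55891931 -0.30336419  0.20062068]
```

View pics/c8.png

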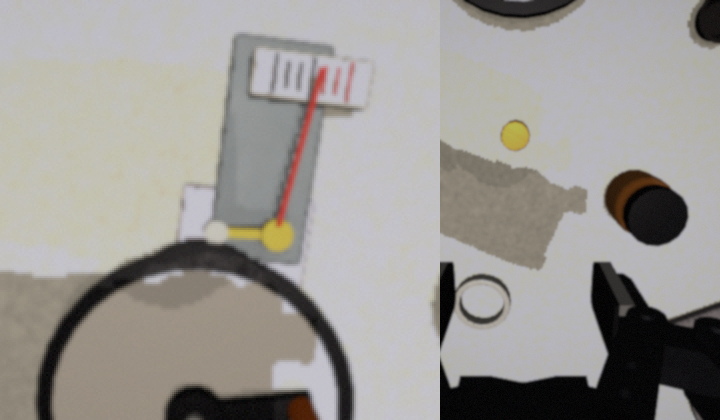

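The needle has swung to the red marks, its end going from (328,68) to about (341,65), and the bump sits under the roller. The marker is at (275,135) in the second view, clear of the jar and adapter. Next I check the bump peak against the roller numerically.

```bash
python3 - <<'E'
from h import *
from scipy.ndimage import map_coordinates
from scipy.optimize import curve_fit
def bump(name,g0):
    w=cv2.imread(f"pics/{name}.png");m=np.load(f"{name}.npy",allow_pickle=True).item()
    g=w.max(2).astype(float);r=np.arange(.08,.098,.00025);th=np.arange(g0-.7,g0+.7,.02);o=[]
    for t in th:
        p=np.array([proj([AX[0]+q*np.cos(t),AX[1]+q*np.sin(t),.044],m) for q in r])
        v=map_coordinates(g,[p[:,1],p[:,0]],order=1);k=np.where(v<70)[0];o.append(r[k[-1]]*1000 if len(k) else np.nan)
    o=np.array(o)
    f=lambda t,c,a,b,s:b+s*(t-c)+a*np.where(abs(t-c)<.31,np.cos(np.pi*(t-c)/.62)**2,0)
    P,_=curve_fit(f,th,o,[g0,5,84,0],loss="soft_l1",method="trf");print(name,P.round(3),np.round(o[::4],1))
    return m
bump("w2",-.3);m=bump("w8",1.47)
print("needle",ray(0,341,65,.046,m),"roller",ray(0,180+217/2,30+231/2,.042,m)-AX,np.arctan2(*(ray(0,180+217/2,30+231/2,.042,m)-AX)[::-1]))
w=cv2.imread("pics/w9.png");m=np.load("w9.npy",allow_pickle=True).item()
h=cv2.inRange(cv2.cvtColor(w,cv2.COLOR_BGR2HSV),(18,120,60),(35,255,255));h[:100]=0;h[170:]=0;h[:,:240]=0;h[:,320:]=0
M=cv2.moments(h,True);u,v=M["m10"]/M["m00"],M["m01"]/M["m00"];b=cv2.boundingRect(h)
print("marker px",u,v,b,ray(0,u,v,.034,m),ray(0,u,v,.017,m),"cam",m["cam_to_world"][:3,3] if hasattr(m["cam_to_world"],'shape') else m["cam_to_world"])
E
```

```text
w2 [-0.303  5.375 83.883  0.091] [97.8 83.5 83.2 83.5 83.5 83.5 85.8 87.5 88.5 88.8 88.  87.  84.8 83.8
 83.8 83.5 84.  83.8]
w8 [ 1.526  5.658 85.972  0.986] [84.5 84.5 85.  85.2 85.5 86.3 87.3 89.5 90.3 89.8 91.3 90.3 88.8 86.5
 86.3 86.3 85.8 86. ]
needle [0.63770076 0.09103504] roller [0.01162818 0.09497566] 1.4489693399418686
marker px 274.827868852459 135.17049180327868 (262, 121, 27, 29) [ 0.55618607 -0.25262027] [ 0.55568641 -0.25386291] cam [ 0.56527874 -0.23000704  0.3433608 ]
```

Force, needle and geometry agree within about 0.03 rad, and the needle end moved about 11 mm as specified. Next is picking up the marker.

```bash
python3 - <<'E'
from h import *
y=1.47;o=down(y)
reach([.5565,-.2533,.09],o)
line_to([.5565,-.2533,.008],max_speed=.08)
grip(.02);print("w",current_grip_width(),current_grip_force(),current_tcp_pos())
line_to([.5565,-.2533,.16],max_speed=.12)
print("w",current_grip_width())
e=np.array([np.cos(y),np.sin(y)]);p=AX+.068*e
reach([*p,.16],o)
line_to([*p,.075],max_speed=.07)
wait(.2);print(current_contact_force(),current_clock(),current_tcp_pos(),current_grip_width())
w=snapshot("wrist");s=snapshot("scene");d=snapshot("side")
cv2.imwrite("pics/c9.png",np.hstack([w[:,100:440],cv2.resize(s[170:290,250:390],(400,343))[:, :].copy() if 0 else cv2.resize(s[170:290,250:390],(490,420))[:,:440]]))
E
```

```text
w 0.024080158942575064 58.90911519527435 [ 0.55694782 -0.25351541  0.0088342 ]
w 0.023957116298799222
[-0.30579167  0.56131372 -1.94883418] 33.975 [ 0.58512936 -0.01004461  0.07545109] 0.02433243881823041
```

View pics/c9.png

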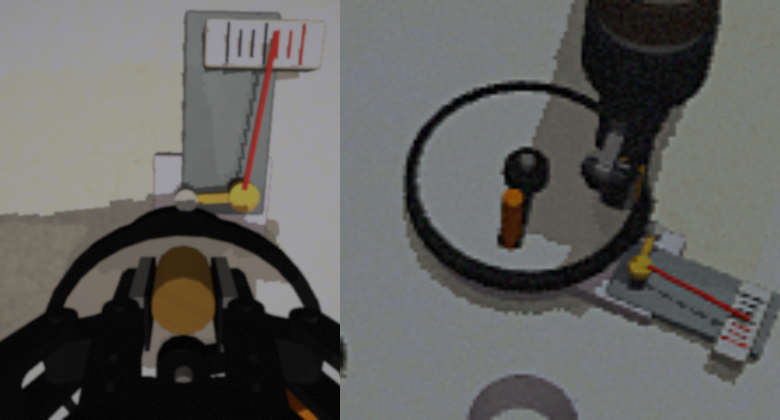

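The marker is held upright between the pads, its top at (283,305) in the wrist frame, lined up with the roller at (286,198). I'll lower it gently under force feedback.

```bash
python3 - <<'E'
from h import *
m=camera_model("wrist");y=1.47
q=ray(0,283,305,.101,m);p=AX+.068*np.array([np.cos(y),np.sin(y)]);d=q-current_tcp_pos()[:2]
print("marker offset from tcp",d)
e=np.array([np.cos(y),np.sin(y)]);off=float(np.clip(d@e,-.004,.004)) if abs(d@e)<.006 else 0
p=p-off*e;print("off",off)
line_to([*p,.0575],max_speed=.03);wait(.2)
b=np.mean([(wait(.02),current_contact_force()[2])[1] for _ in range(8)]);print("b",b)
z=.0575
while z>.048:
    z-=.0005;line_to([*p,z],max_speed=.01)
    f=np.mean([(wait(.02),current_contact_force()[2])[1] for _ in range(4)])
    if f-b>1.8:break
print(z,f,current_tcp_pos(),current_contact_force())
grip(.045);wait(.2)
t=current_tcp_pos();line_to([t[0],t[1],.14],max_speed=.06)
print(current_clock())
w=snapshot("wrist");m=camera_model("wrist");np.save("w10.npy",m);cv2.imwrite("pics/w10.png",w)
print(look_for("wrist","marker")[:2])
E
```

```text
marker offset from tcp [-0.00044201  0.00168647]
off 0.0016334340574160097
b -1.8045315810804625
0.0525 0.9744318667896459 [ 0.58480425 -0.01167155  0.05280676] [-1.10359395 -0.11026597  1.74213576]
40.5
[]
```

View pics/w10.png

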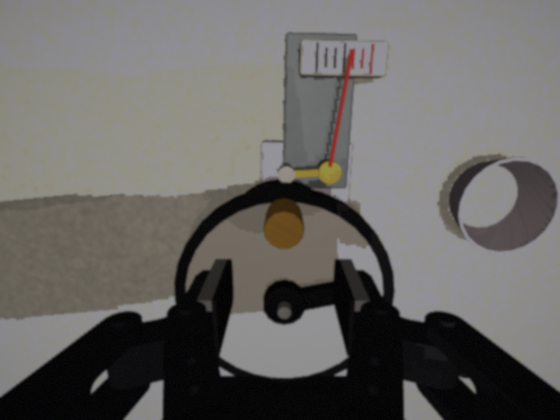

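The marker stands upright just inside the roller, its top at (284,226) and the roller at (286,173). The needle is still at the red marks. I'll do one numeric check, then hand in.

```bash
python3 - <<'E'
from h import *
m=np.load("w10.npy",allow_pickle=True).item()
a=ray(0,284,226,.078,m);r=ray(0,286,173,.042,m);d=a-AX
print("marker",a,"r",np.hypot(*d),"ang",np.arctan2(d[1],d[0]),"roller",r, np.hypot(*(r-AX)),np.arctan2(*(r-AX)[::-1]))
if np.hypot(*(a-AX-.068*np.array([np.cos(1.47),np.sin(1.47)])))<.006:
    t=current_tcp_pos();line_to([t[0],t[1],.2],max_speed=.1);print(close_job(),current_clock())
E
```

```text
marker [ 0.58476828 -0.00837993] r 0.06964970533150125 ang 1.473466731784237 roller [0.5889483  0.01806467] 0.09638847512875484 1.4569655460320052
the job is handed in; nothing more can be done
the job is handed in; nothing more can be done
```

The job is handed in at about 41 s. The high spot is under the pointer to within about 0.03 rad by force and camera, with the needle at the red marks, and the marker stands upright within about 2 mm of its place just inside the tip. The judge's verdict was not shown.

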